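# Lock the rivet press's hold-down clamps through the guard windows

## Robot

A 7-joint arm with a two-finger parallel gripper is mounted at the origin on the work surface. World frame = base frame: x ahead of the robot, y to its left, z up, the work surface at z = 0. Lengths are in mm, angles in rad, forces in N, time in s.
With the tool pointing down it reaches from about 400 to 875 mm from the base axis. Payload 4.4 kg.
Tool frame: the origin (TCP) lies at the very end of the fingers, on their centre line; the grasp point (between the pads) lies 19 mm behind it; z points along the fingers, y is the line along which they close (so a half turn about z gives the same grasp; the last joint's range is limited). The gripper opens to 85 mm and grips with 20 to 120 N. Pads are 22 mm wide; open, the fingers measure 114 mm over their backs; the gripper's body (76 mm by 85 mm) begins 54 mm behind the grasp point. The pads swing forward as they close: fully open they stand 13 mm farther back than shut.
Start: joints at [1.077, 0.628, 0.038, 1.517, -0.027, 0.996, -0.02], TCP at [269.694, -591.425, 231.313] pointing down, gripper open.
Joint ranges: [-3.06, 3.06], [-0.37, 2.12], [-1.25, 1.32], [0.18, 2.47], [-1.1, 4.24], [0.23, 1.98], [-2.94, 2.94]. Speed limits (rad/s): [2.57, 2.57, 3.14, 3.14, 3.14, 3.14, 3.14].

## Interface

Orientations are given as [roll, pitch, yaw] about the fixed x, y, z axes, in that order (R = Rz(yaw) Ry(pitch) Rx(roll)).
In Python, from cell import ctrl gives the robot as it stands.
- The arm moves only by the tool step_arm, never from a script. Its argument "series" is a list that holds one entry, the list of rows, each a list of 7 numbers: the turn, a rotation vector about the tool's x, y, z as a fraction of full scale, then the shift along the tool's x, y, z as a fraction of full scale, then the closure, from 0 (fully open) to 1 (shut). In form: [[[ax, ay, az, tx, ty, tz, gripper], ...]]. A call has 1 to 12 rows; each row shifts and turns the commanded pose from where the row before left it, along the tool's axes as they then stand; what a row does not reach is not made up. Full scale, the value 1, is 150 mm for a shift and 45 degrees for a turn. A row lasts 1/10 s, in which the tool goes at most 50 mm and 8.59 degrees, less where a joint would pass 70% of its speed; a pose out of reach is approached as far as the arm can. A call with a number of a shift or a turn outside -1 to 1 is refused whole. A call with a gripper value outside its range is refused whole. The fingers move at their own pace and stop on an object; the grip force is fixed at half the most. Time passes only in rows, so rows that do not move let the fingers close. It gives the time, the measured TCP pose, the force, the opening and the grip force at its end, in the units of the state.
- ctrl.read_state(): the state, without advancing time (a new reading comes with each control period).
- ctrl.get_image(name): name is "scene" or "top" or "wrist"; returns a dict with "img" (480x640x3 uint8, red, green, blue), "fx", "fy", "cx", "cy" (pixels), "R" (3x3) and "t" (3): a world point X has camera coordinates R X + t. Camera axes: x right, y down, z forward; pixel columns grow to the right and rows downward; lengths in mm; the calibration is good to about 2 mm. The wrist camera is an equidistant fisheye: a pixel r from the principal point sees the ray r / f radians off the axis. A picture is of the moment at which its call begins. There is no depth.
- ctrl.finish_job(): hands the job in; it is judged then, once.
Trained networks look in a picture, given as the dict that the camera call returned (one of the last four; its "shot" number tells which), for a name from the list of things; names that differ only in an ending like _2 or _b are one class to them, and where a whole thing is asked for, a point or a joint stands for the part that bears it (a point fixed in the world has none). Each returns a list of dicts, best first, with "score" (0 to 1); they miss things now and then, are a little off and sometimes report something else, mostly with a low value. They report only what shows in the picture. A call takes as long as a camera call. They do not tell look-alikes from the thing itself.
- ctrl.recognise(picture, thing): "centre" ([column, row] in pixels, amid what is visible of it).
The state is a dict: "clock": time; "qpos": joint angles; "qd": joint speeds; "tau": joint torques, N m; "eef_pos": TCP position; "tool_rot": TCP orientation; "force": force on the tool from outside, world axes, zero at the start; "torque": the same for the moment, N m; "width": finger opening in mm; "gripper_force": force on a finger pad.
Only numpy, scipy, OpenCV 4.12 (cv2) and the standard library are available. Lean on these libraries where they do the work, as an engineer would, in place of code of your own. Each camera call takes 0.05 s, during which the arm holds its last target. There are 200 camera calls.

## Task

The steel plate lies ready in the nest of the bench rivet press: with the fingers, reach down through each of the two windows in the grey guard and press the black clamp handle beneath it down until it locks shut, so that both clamps hold the plate, in either order. Work the clamps by their handles only, not by their arms, do not touch the guard or its window edges, do not lift the plate or push it out of its nest, and leave the other things on the bench alone. Finish with the hand withdrawn from the guard.

Things in the scene. Friction and masses are not known exactly. Their poses are not given: they have to be found in the camera images.
- press: Blue C-frame pneumatic bench rivet press, fixed to the bench. Origin on the bench top, x points away from the operator's (robot's) side, y left, z up. Aluminium bed 340 x 320 x 15 mm (x -140 to 200 mm). Head with ram over the nest: x 53 to 200 mm, y within 33 mm, up to 299 mm high. Two steel toggle clamps side by side at y +70 and -70 mm, handles to -x, arms to +x.
- guard: Fixed grey sheet-steel guard hood over the clamp handles, same origin and axes as press: 300 mm wide (y), x from -130 to 20 mm, roof 3 mm thick rising from 94 mm above the bench at the operator's side to 114 mm at the back, front and side walls down to the bed, back open. Two windows in the roof, one over each handle. Not to be touched.
- left_window (a point): Centre of the left (+y) window in the guard's roof, in mid-sheet, 104 mm above the bench; x -0.047, y +0.07 in the frame of press. Clear opening 90 mm along x, 80 mm along y of press, inside a round black rubber edging 6 mm thick. The handle's pressing point, when shut, lies 38 mm below this centre and 2 mm towards the robot's side (-x).
- right_window (a point): Centre of the right (-y) window in the guard's roof, in mid-sheet, 104 mm above the bench; x -0.047, y -0.07 in the frame of press. Clear opening 90 mm along x, 80 mm along y of press, inside a round black rubber edging 6 mm thick. The handle's pressing point, when shut, lies 38 mm below this centre and 2 mm towards the robot's side (-x).
- left_clamp (a joint): Handle of the left (+y) toggle clamp, rad: 0 = fully open (handle 0.55 above level), grows as it is pressed down, 0.45 = hard stop, shut (0.10 above level). Starts at 0 to 0.12 and stays where it is left; the foot meets the plate at about 0.38, above 0.40 it is locked. Pressing takes 5 to 12 N. The hinge is level, along the press's y axis, 50 mm above the bench.
- right_clamp (a joint): Handle of the right (-y) toggle clamp, rad: 0 = fully open (handle 0.55 above level), grows as it is pressed down, 0.45 = hard stop, shut (0.10 above level). Starts at 0 to 0.12 and stays where it is left; the foot meets the plate at about 0.38, above 0.40 it is locked. Pressing takes 5 to 12 N. The hinge is level, along the press's y axis, 50 mm above the bench.
- left_grip (a point): Pressing point of the left (+y) clamp's handle: top of the black rubber grip (round bar 18 mm thick, 60 mm long), 70 mm from the hinge, 18 mm short of the free end. The handle points to the robot's side (-x of press) and up. In the frame of press the point moves from x -0.035, z 0.094 (open) to x -0.049, z 0.066 (shut), always at y +0.07.
- right_grip (a point): Pressing point of the right (-y) clamp's handle: top of the black rubber grip (round bar 18 mm thick, 60 mm long), 70 mm from the hinge, 18 mm short of the free end. The handle points to the robot's side (-x of press) and up. In the frame of press the point moves from x -0.035, z 0.094 (open) to x -0.049, z 0.066 (shut), always at y -0.07.
- left_arm: Flat steel arm of the left clamp, 74 x 14 x 9 mm, behind the guard; origin on its hinge, x along the arm to the foot at its end. It moves with the handle and is not to be pressed itself.
- right_arm: Arm of the right clamp, as the left one.
- left_foot: Rubber foot (16 mm across, 10 mm thick) under the end of the left clamp's arm; origin at the centre of its lower face. It comes down on the plate when the clamp shuts and bears on it with 2 to 5 N through a spring.
- right_foot: Rubber foot of the right clamp, as the left one.
- plate: Dark steel joining plate, 44 x 200 x 6 mm, 0.4 kg, lying loose in the nest behind the guard, between locating pins with 2 mm of play; its long side along the press's y. Origin at the centre of its underside, 40 mm above the bench, at x = 0.085 in the frame of press.
- parts_bin: Red open plastic bin with rivets, 140 x 110 x 70 mm; origin under its centre. A bystander.
- driver: Red and black cordless driver lying on its side, about 155 x 165 x 57 mm; origin on the bench under it. A bystander.
- tape_roll: Cardboard-coloured roll of packing tape, 104 mm across, 48 mm high; origin under its centre. A bystander.
- oil_bottle: White plastic bottle, 60 mm across, 150 mm high; origin under its centre. A bystander.
There are look-alikes about, which are no part of the job. There is more than one size of the plate; the job needs the smaller.

How it is judged:
By the outcome, as a careful person would: the job done as asked, in the order asked, and still so for the second after the job is handed in, with the robot touching nothing.
It also fails if it takes over 42 s, if anything falls off the work surface, if the arm or the gripper's body presses on something with over 40 N, if the wrist force passes 120 N, or if a joint passes its speed limit or range.

## Working session

There is one attempt and no reset: what is moved stays moved. The work goes in short steps, Python scripts to look and compute and a tool call to move; the robot and the scene stay as the last step left them, time stands still between calls to the robot, and variables do not carry over. Pictures are saved under pics/ and viewed, at most 10 in all, crops included, and the job is handed in when it is done.

Besides the shell and the picture viewer there is one more tool, called after "Request:" by a JSON object that holds its "method" and its "body". step_arm: Moves the arm, as the interface text tells. Shift numbers are shares of 150 mm and turn numbers shares of 45 degrees, none past 1 either way. Its arguments: {"type":"object","properties":{"series":{"type":"array","items":{"type":"array","items":{"type":"array","items":{"type":"number","minimum":-1,"maximum":1}}}}},"required":["series"]}

```bash
mkdir -p pics; ls
cat > h.py <<'E'
from cell import ctrl
import numpy as np, cv2, json
from scipy.spatial.transform import Rotation as Ro
def shot(n,f):
    p=ctrl.get_image(n); cv2.imwrite('pics/'+f,p['img'][:,:,::-1]); return p
def ray(p,u,v):
    d=np.array([(u-p['cx'])/p['fx'],(v-p['cy'])/p['fy'],1.])
    R=np.array(p['R']); return -R.T@np.array(p['t']), R.T@d
def atz(p,u,v,z):
    c,d=ray(p,u,v); return c+d*(z-c[2])/d[2]
def proj(p,X):
    x=np.array(p['R'])@np.array(X)+np.array(p['t']); return [p['fx']*x[0]/x[2]+p['cx'],p['fy']*x[1]/x[2]+p['cy']]
E
python3 - <<'E'
from h import *
for n in ('scene','top'):
    p=shot(n,n+'1.png'); print(n,ray(p,320,240))
    for t in ('press','guard','plate','left_grip','left_arm','left_foot','parts_bin','driver','tape_roll','oil_bottle'):
        print(t,[(np.round(r['centre']).tolist(),round(r['score'],2)) for r in ctrl.recognise(p,t)][:4])
s=ctrl.read_state();print(s['eef_pos'],s['tool_rot'],s['width'])
E
```

```text
pics
scene (array([1380.52659999, -264.6578763 , 1324.86432786]), array([-0.56258042,  0.17336265, -0.80848219]))
press [([326.0, 276.0], 0.67)]
guard [([313.0, 235.0], 0.86), ([346.0, 245.0], 0.52)]
plate [([313.0, 292.0], 0.76), ([368.0, 180.0], 0.66), ([310.0, 233.0], 0.51)]
left_grip [([344.0, 246.0], 0.47), ([296.0, 254.0], 0.46)]
left_arm [([353.0, 276.0], 0.63)]
left_foot []
parts_bin [([167.0, 244.0], 0.64), ([324.0, 274.0], 0.17)]
driver [([454.0, 234.0], 0.7)]
tape_roll [([167.0, 321.0], 0.66)]
oil_bottle [([442.0, 166.0], 0.94)]
top (array([ 300.61668099,  -13.31387573, 1425.03628691]), array([ 0.13964651,  0.01163812, -0.99022194]))
press [([328.0, 198.0], 0.96)]
guard [([323.0, 234.0], 0.75)]
plate [([332.0, 177.0], 0.97), ([218.0, 330.0], 0.94)]
left_grip [([294.0, 213.0], 0.69)]
left_arm [([328.0, 200.0], 0.74)]
left_foot []
parts_bin [([500.0, 303.0], 0.7), ([322.0, 233.0], 0.58)]
driver [([152.0, 202.0], 0.9)]
tape_roll [([514.0, 203.0], 0.68)]
oil_bottle [([128.0, 297.0], 0.75)]
[ 269.70541177 -591.40731053  231.32426436] [-3.14158253e+00 -3.78179898e-05  4.27785983e-01] 85.21981469791747
```

View pics/scene1.png

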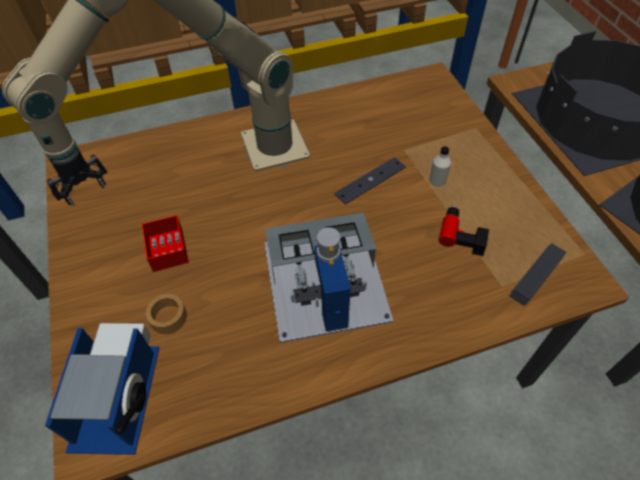

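View pics/top1.png

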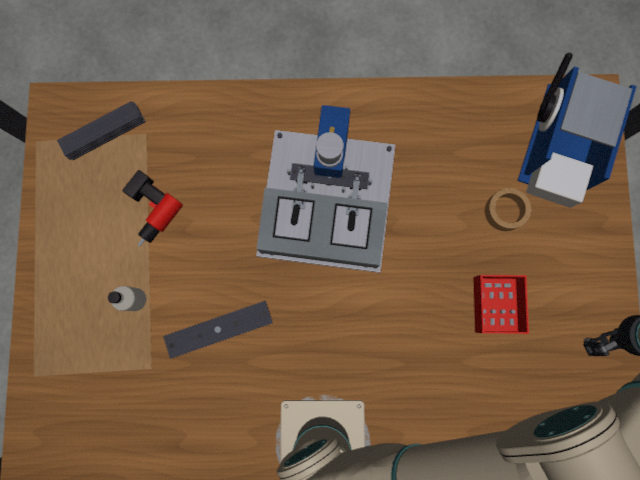

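The scene shows the press at about (326,276), with the guard at (313,235). In the top view the press is at (328,198), the two windows are at about (294,219) and (351,226), and the black handles are inside them. Plates in the top view:
- In the nest at (332,177): short, and the one for this job.
- Loose at (218,330): longer, a look-alike.
- Dark bar at (100,130): not part of the job.

I'll confirm this in one enlarged crop.

Run:
```python
from h import *
im=cv2.imread('pics/top1.png')[125:275,250:400]
cv2.imwrite('pics/c1.png',cv2.resize(im,None,fx=4,fy=4,interpolation=cv2.INTER_CUBIC))
```

```text
(no output)
```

View pics/c1.png

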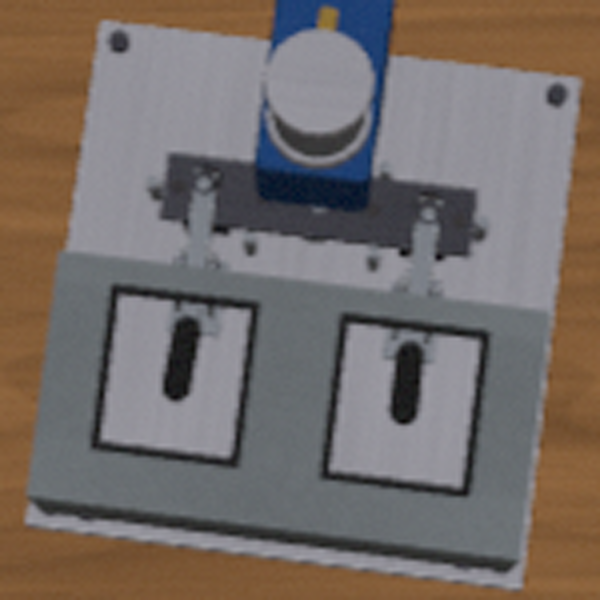

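The crop shows the short plate in the nest at (318,205). Left window corners are (113,289) to (237,464), right window corners (343,319) to (467,492), and both handles are up. Next I fit the press pose from these corners.

```bash
cat >> h.py <<'E'
def W(P,X):
    c,s=np.cos(P[2]),np.sin(P[2]); return [P[0]+c*X[0]-s*X[1],P[1]+s*X[0]+c*X[1],X[2]]
E
python3 - <<'E'
from h import *
from scipy.optimize import least_squares
p=ctrl.get_image('top')
o=[((200,160,15),(102,20)),((200,-160,15),(583,77)),((-140,160,15),(25,525)),((-140,-160,15),(521,588)),
((20,150,114),(63,252)),((20,-150,114),(550,312))]
def w(dx,dy,y):return (-47+dx,y+dy,104+dx*20/150)
for y,c in ((70,[(113,289),(256,304),(96,447),(237,464)]),(-70,[(343,319),(488,334),(324,477),(467,492)])):
    for (dx,dy),q in zip(((48,43),(48,-43),(-48,43),(-48,-43)),c): o.append((w(dx,dy,y),q))
px=np.array([[250+q[0]/4-.4,125+q[1]/4-.4] for _,q in o])
f=lambda P:(np.array([proj(p,W(P,X)) for X,_ in o])-px).ravel()
r=least_squares(f,[600,0,0]);print(r.x,np.round(f(r.x),1).reshape(-1,2).tolist())
P=r.x; json.dump(P.tolist(),open('P.json','w'))
for y in(70,-70):
    print(y,'win',W(P,(-47,y,104)),'shut',W(P,(-49,y,66)),'open',W(P,(-35,y,94)))
    for a in np.arange(.1,.56,.05): # handle end
        e=W(P,(0+25-88*np.cos(a)-0,y,50+88*np.sin(a)));print(round(a,2),np.round((np.array(proj(p,e))-[250,125]+.4)*4))
E
```

```text
[ 5.76481752e+02 -9.71547545e+00 -1.35979075e-01] [[-0.4, -0.2], [-0.2, -0.0], [0.1, 0.1], [0.4, 0.5], [-0.9, -0.7], [0.6, -0.4], [0.7, -0.1], [0.1, 0.5], [-0.2, -0.0], [-0.3, 0.2], [0.5, -0.5], [-0.3, 0.2], [0.1, -0.2], [-0.1, 0.6]]
70 win [np.float64(539.4048335180854), np.float64(66.0096997130316), 104] shut [np.float64(537.4232953534047), np.float64(66.28082053833549), 66] open [np.float64(551.2940625061702), np.float64(64.38297476120829), 94]
0.1 [177. 414.]
0.15 [176. 412.]
0.2 [176. 409.]
0.25 [176. 407.]
0.3 [176. 404.]
0.35 [176. 400.]
0.4 [176. 397.]
0.45 [176. 393.]
0.5 [176. 388.]
0.55 [176. 384.]
-70 win [np.float64(520.4263757468133), np.float64(-72.69797181462415), 104] shut [np.float64(518.4448375821325), np.float64(-72.42685098932026), 66] open [np.float64(532.3156047348981), np.float64(-74.32469676644746), 94]
0.1 [399. 442.]
0.15 [400. 440.]
0.2 [400. 438.]
0.25 [401. 435.]
0.3 [401. 432.]
0.35 [402. 429.]
0.4 [402. 425.]
0.45 [403. 422.]
0.5 [404. 417.]
0.55 [404. 413.]
```

The fit residuals are below 1 px. The press is at (576, -10) with yaw -0.136. I'll turn the tool to match the press, close the fingers and head for the right window.

Request:
{"method": "step_arm", "body": {"series": [[[0, 0, 0.1795, 0, 0, 0, 1], [0, 0, 0.1795, 0, 0, 0, 1], [0, 0, 0.1795, 0, 0, 0, 1], [0, 0, 0.1795, 0, 0, 0, 1], [0, 0, 0, 0.09, -0.3, 0, 1], [0, 0, 0, 0.09, -0.3, 0, 1], [0, 0, 0, 0.09, -0.3, 0, 1], [0, 0, 0, 0.09, -0.3, 0, 1], [0, 0, 0, 0.09, -0.3, 0, 1], [0, 0, 0, 0.09, -0.3, 0, 1], [0, 0, 0, 0.09, -0.3, 0, 1], [0, 0, 0, 0.09, -0.3, 0, 1]]]}}

```text
clock: 2.35
eef_pos: [426.3, -247.7, 231.6]
tool_rot: [3.141, -0.001, -0.136]
force: [0.6, -0.2, 0.3]
width: 0.2
gripper_force: 0.0
```

```bash
cat >> h.py <<'E'
def rel(X):
    s=ctrl.read_state(); P=json.load(open('P.json')); R=Ro.from_euler('xyz',s['tool_rot'])
    d=R.inv().apply(np.array(W(P,X))-s['eef_pos'])
    print('clock',s['clock'],'tcp',np.round(s['eef_pos'],1),'rot',np.round(s['tool_rot'],3),'F',np.round(s['force'],1),'w',round(s['width'],1),'move/150',np.round(d/150,3))
E
python3 -c "
from h import *
rel((-45,-70,160))"
```

```text
clock 2.35 tcp [ 426.3 -247.7  231.6] rot [ 3.141e+00 -1.000e-03 -1.360e-01] F [ 0.6 -0.2  0.3] w 0.2 move/150 [ 0.476 -1.241  0.478]
```

Request:
{"method": "step_arm", "body": {"series": [[[0, 0, 0, 0.095, -0.25, 0.05, 1], [0, 0, 0, 0.095, -0.25, 0.05, 1], [0, 0, 0, 0.095, -0.25, 0.05, 1], [0, 0, 0, 0.095, -0.25, 0.05, 1], [0, 0, 0, 0.095, -0.24, 0.08, 1], [0, 0, 0, 0, 0, 0, 1], [0, 0, 0, 0, 0, 0, 1]]]}}

```text
clock: 3.05
eef_pos: [521.4, -73.9, 189.0]
tool_rot: [3.141, 0.001, -0.134]
force: [-0.0, -0.2, 0.2]
width: 0.3
gripper_force: 0.0
```

Run:
```python
from h import *
rel((-45,-70,120))
p=shot('wrist','w1.png'); P=json.load(open('P.json'))
def fe(X):
    x=np.array(p['R'])@np.array(X)+np.array(p['t']); r=np.hypot(x[0],x[1]); th=np.arctan2(r,x[2]); return [round(float(p['cx']+p['fx']*th*x[0]/r)),round(float(p['cy']+p['fy']*th*x[1]/r))]
im=p['img'][:,:,::-1].copy()
for y in(70,-70):
  for dx,dy in ((45,40),(45,-40),(-45,-40),(-45,40),(0,0)):
    q=fe(W(P,(-47+dx,y+dy,104+dx*20/150))); cv2.circle(im,q,3,(0,0,255),1)
cv2.circle(im,fe(ctrl.read_state()['eef_pos']),4,(0,255,0),1)
cv2.imwrite('pics/w1.png',im)
```

```text
clock 3.05 tcp [521.4 -73.9 189. ] rot [ 3.141e+00  1.000e-03 -1.340e-01] F [-0.  -0.2  0.2] w 0.3 move/150 [ 0.006 -0.007  0.46 ]
```

View pics/w1.png

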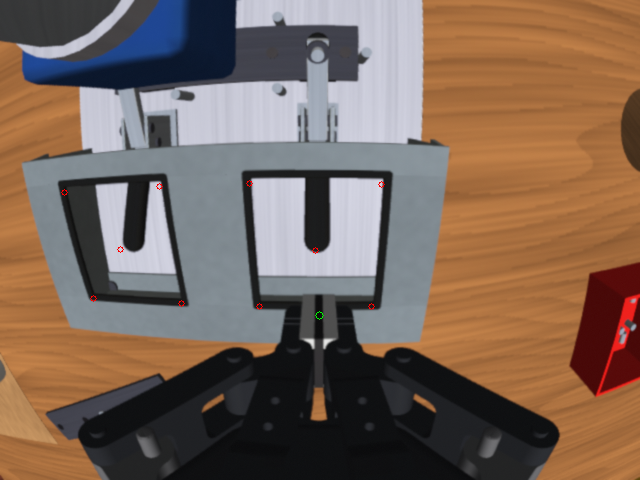

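The wrist view shows the right window straight ahead. Its handle tip is at (317,250) and its inner edges at columns 248–380, rows 178–296. The projected outline matches to about 5 px, so I'll shift roughly 3 mm towards +x. The TCP (319) is in line with the handle (317). Now down into the window.

Request:
{"method": "step_arm", "body": {"series": [[[0, 0, 0, 0.026, -0.007, 0.1, 1], [0, 0, 0, 0, 0, 0.13, 1], [0, 0, 0, 0, 0, 0.13, 1], [0, 0, 0, 0, 0, 0.13, 1], [0, 0, 0, 0, 0, 0.05, 1], [0, 0, 0, 0, 0, 0, 1]]]}}

```text
clock: 3.7
eef_pos: [524.5, -75.6, 107.9]
tool_rot: [3.141, 0.002, -0.138]
force: [-0.2, 0.3, 0.1]
width: 0.1
gripper_force: 0.0
```

```bash
python3 -c "
from h import *
rel((-42,-70,66))
shot('wrist','w2.png')"
```

```text
clock 3.7 tcp [524.5 -75.6 107.9] rot [ 3.141e+00  2.000e-03 -1.380e-01] F [-0.2  0.3  0.1] w 0.1 move/150 [ 0.004 -0.016  0.279]
```

View pics/w2.png

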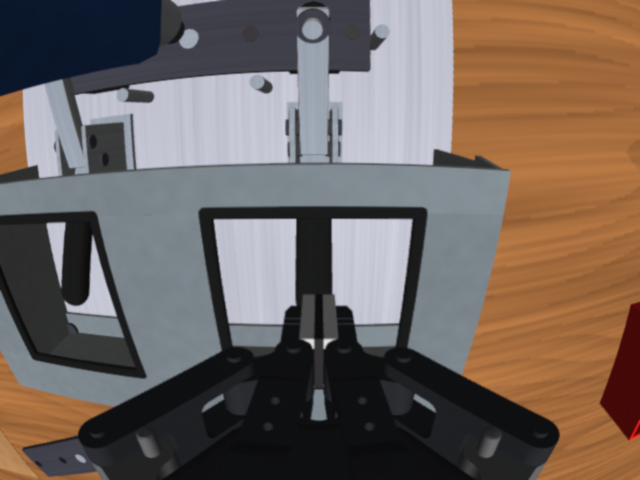

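The fingertips at (319,300) are over the handle at (314,250). I need to check that the knuckles, with joints at (235,357) and (403,357), will clear the roof.

Run:
```python
from h import *
p=ctrl.get_image('wrist'); s=ctrl.read_state(); T=Ro.from_euler('xyz',s['tool_rot'])
R=np.array(p['R']);c=T.inv().apply(-R.T@np.array(p['t'])-s['eef_pos']);print('cam in tool',c)
for u,v in ((237,352),(403,352),(85,435),(555,435),(293,347),(284,315),(319,300),(353,315)):
    q=np.array([u-p['cx'],v-p['cy']]);r=np.hypot(*q);th=r/p['fx'];d=np.r_[np.sin(th)*q/r,np.cos(th)];d=T.inv().apply(R.T@d)
    print((u,v),[np.round(c+d*(x-c[0])/d[0]).tolist() for x in (14,8,0)])
```

```text
cam in tool [  81.38621972    1.5266009  -141.29875903]
(237, 352) [[14.0, -24.0, -49.0], [8.0, -26.0, -41.0], [0.0, -29.0, -30.0]]
(403, 352) [[14.0, 28.0, -49.0], [8.0, 30.0, -41.0], [0.0, 33.0, -30.0]]
(85, 435) [[14.0, -56.0, -90.0], [8.0, -61.0, -86.0], [0.0, -67.0, -80.0]]
(555, 435) [[14.0, 59.0, -91.0], [8.0, 64.0, -86.0], [0.0, 71.0, -80.0]]
(293, 347) [[14.0, -6.0, -45.0], [8.0, -7.0, -37.0], [0.0, -8.0, -26.0]]
(284, 315) [[14.0, -11.0, -25.0], [8.0, -12.0, -15.0], [0.0, -13.0, -1.0]]
(319, 300) [[14.0, 2.0, -14.0], [8.0, 2.0, -2.0], [0.0, 2.0, 13.0]]
(353, 315) [[14.0, 14.0, -25.0], [8.0, 15.0, -15.0], [0.0, 17.0, -1.0]]
```

The knuckles are about 30 mm half-width, 45 mm above the tip, so they clear the 80 mm opening once the y offset is trimmed. Pressing now.

Request:
{"method": "step_arm", "body": {"series": [[[0, 0, 0, 0, -0.015, 0, 1], [0, 0, 0, 0, 0, 0.06, 1], [0, 0, 0, 0, 0, 0.06, 1], [0, 0, 0, 0, 0, 0.05, 1], [0, 0, 0, 0, 0, 0.04, 1], [0, 0, 0, 0, 0, 0.03, 1], [0, 0, 0, 0, 0, 0, 1]]]}}

```text
clock: 4.5
eef_pos: [524.1, -71.7, 71.5]
tool_rot: [-3.141, 0.003, -0.136]
force: [-1.9, -0.3, 2.1]
width: -0.3
gripper_force: 0.4
```

```bash
python3 -c "
from h import *
rel((-42,-70,66))"
```

```text
clock 4.5 tcp [524.1 -71.7  71.5] rot [-3.141e+00  3.000e-03 -1.360e-01] F [-1.9 -0.3  2.1] w -0.3 move/150 [0.01  0.01  0.037]
```

Request:
{"method": "step_arm", "body": {"series": [[[0, 0, 0, 0, 0.005, 0.02, 1], [0, 0, 0, 0, 0, 0.02, 1], [0, 0, 0, 0, 0, 0, 1]]]}}

```text
clock: 4.8
eef_pos: [523.8, -71.9, 66.1]
tool_rot: [-3.141, 0.004, -0.136]
force: [-3.7, 1.5, 5.3]
width: 0.1
gripper_force: 2.8
```

Request:
{"method": "step_arm", "body": {"series": [[[0, 0, 0, 0, 0, 0.015, 1], [0, 0, 0, 0, 0, 0, 1], [0, 0, 0, 0, 0, 0, 1]]]}}

```text
clock: 5.1
eef_pos: [523.9, -71.9, 65.4]
tool_rot: [-3.14, 0.003, -0.136]
force: [-6.5, 2.3, 21.4]
width: -0.2
gripper_force: 10.1
```

The force jumped to 21 N while z stopped, so the handle is at its hard stop. I'll withdraw, step back clear of the head and look.

Request:
{"method": "step_arm", "body": {"series": [[[0, 0, 0, 0, 0, -0.1, 1], [0, 0, 0, 0, 0, -0.2, 1], [0, 0, 0, 0, 0, -0.25, 1], [0, 0, 0, 0, 0, -0.25, 1], [0, 0, 0, 0, 0, 0, 1], [0, 0, 0, -0.2, 0, 0, 1], [0, 0, 0, -0.2, 0, 0, 1], [0, 0, 0, 0, 0, 0, 1]]]}}

```text
clock: 5.9
eef_pos: [461.2, -64.1, 183.1]
tool_rot: [-3.141, 0.006, -0.136]
force: [0.2, 0.2, -0.4]
width: -0.3
gripper_force: 0.0
```

```bash
python3 -c "
from h import *
rel((-42,70,185))
shot('wrist','w3.png')"
```

```text
clock 5.9 tcp [461.2 -64.1 183.1] rot [-3.141  0.006 -0.136] F [ 0.2  0.2 -0.4] w -0.3 move/150 [ 0.432 -0.93  -0.015]
```

View pics/w3.png

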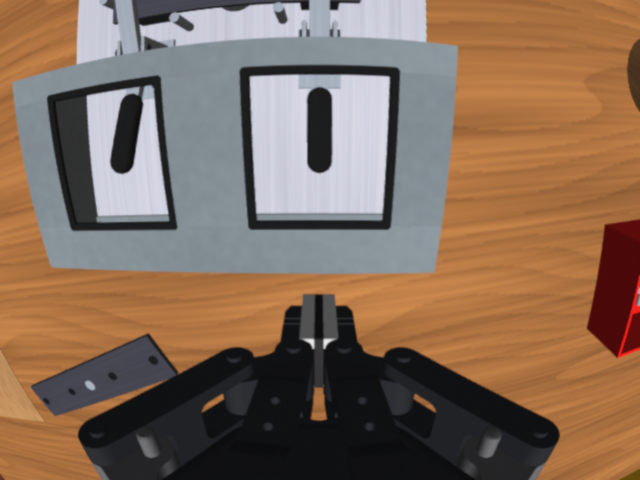

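The right handle at (319,130) now lies low and level, and the left one at (126,133) is still raised. On to the left window.

Request:
{"method": "step_arm", "body": {"series": [[[0, 0, 0, 0, -0.23, 0, 1], [0, 0, 0, 0, -0.23, 0, 1], [0, 0, 0, 0, -0.23, 0, 1], [0, 0, 0, 0, -0.24, 0, 1], [0, 0, 0, 0.2, 0, 0, 1], [0, 0, 0, 0.23, 0, 0, 1], [0, 0, 0, 0, 0, 0.1, 1], [0, 0, 0, 0, 0, 0.15, 1], [0, 0, 0, 0, 0, 0.15, 1], [0, 0, 0, 0, 0, 0.1, 1], [0, 0, 0, 0, 0, 0, 1]]]}}

```text
clock: 7.05
eef_pos: [548.3, 64.7, 106.4]
tool_rot: [3.14, 0.003, -0.136]
force: [-0.5, -0.5, 0.5]
width: -0.1
gripper_force: 0.0
```

```bash
python3 -c "
from h import *
rel((-42,70,66))
shot('wrist','w4.png')"
```

```text
clock 7.05 tcp [548.3  64.7 106.4] rot [ 3.14e+00  3.00e-03 -1.36e-01] F [-0.5 -0.5  0.5] w -0.1 move/150 [-0.026 -0.001  0.27 ]
```

View pics/w4.png

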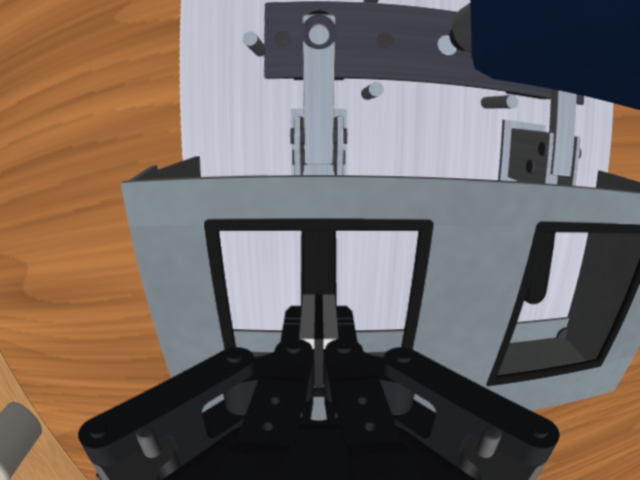

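The fingers at (319,300) are centred over the left handle (column 319). Pressing.

Request:
{"method": "step_arm", "body": {"series": [[[0, 0, 0, -0.02, 0, 0, 1], [0, 0, 0, 0, 0, 0.06, 1], [0, 0, 0, 0, 0, 0.06, 1], [0, 0, 0, 0, 0, 0.05, 1], [0, 0, 0, 0, 0, 0.04, 1], [0, 0, 0, 0, 0, 0.03, 1], [0, 0, 0, 0, 0, 0.02, 1], [0, 0, 0, 0, 0, 0, 1]]]}}

```text
clock: 7.9
eef_pos: [544.5, 65.5, 69.7]
tool_rot: [-3.142, 0.003, -0.136]
force: [-2.2, 0.7, 3.3]
width: -0.0
gripper_force: 1.1
```

Request:
{"method": "step_arm", "body": {"series": [[[0, 0, 0, 0, 0, 0.02, 1], [0, 0, 0, 0, 0, 0.015, 1], [0, 0, 0, 0, 0, 0, 1], [0, 0, 0, 0, 0, 0, 1]]]}}

```text
clock: 8.3
eef_pos: [544.4, 65.6, 65.5]
tool_rot: [-3.141, 0.003, -0.136]
force: [-5.8, 0.6, 13.1]
width: -0.4
gripper_force: 6.5
```

Request:
{"method": "step_arm", "body": {"series": [[[0, 0, 0, 0, 0, 0.01, 1], [0, 0, 0, 0, 0, 0, 1], [0, 0, 0, 0, 0, 0, 1]]]}}

```text
clock: 8.6
eef_pos: [544.3, 65.6, 65.2]
tool_rot: [-3.141, 0.003, -0.136]
force: [-8.5, 0.2, 23.5]
width: -0.2
gripper_force: 11.6
```

This is the hard stop as well, at 23 N. I'll withdraw and check both clamps.

Request:
{"method": "step_arm", "body": {"series": [[[0, 0, 0, 0, 0, -0.1, 1], [0, 0, 0, 0, 0, -0.2, 1], [0, 0, 0, 0, 0, -0.25, 1], [0, 0, 0, 0, 0, -0.25, 1], [0, 0, 0, 0, 0, -0.1, 1], [0, 0, 0, -0.2, 0, 0, 1], [0, 0, 0, -0.25, 0, 0, 1], [0, 0, 0, -0.25, 0, 0, 1], [0, 0, 0, -0.1, 0, 0, 1], [0, 0, 0, 0, 0, 0, 1]]]}}

```text
clock: 9.6
eef_pos: [424.8, 81.8, 198.2]
tool_rot: [-3.142, 0.002, -0.135]
force: [0.3, -0.3, 0.5]
width: -0.3
gripper_force: 0.0
```

Run:
```python
from h import *
rel((-42,70,185))
a=shot('wrist','w5.png')['img'][:,:,::-1][0:240]; b=ctrl.get_image('scene')['img'][200:350,240:420,::-1]
b=cv2.resize(b,(400,333)); o=np.zeros((573,640,3),np.uint8);o[:240]=a;o[240:,:400]=b;cv2.imwrite('pics/f.png',o)
```

```text
clock 9.6 tcp [424.8  81.8 198.2] rot [-3.142e+00  2.000e-03 -1.350e-01] F [ 0.3 -0.3  0.5] w -0.3 move/150 [0.804 0.002 0.087]
```

View pics/f.png

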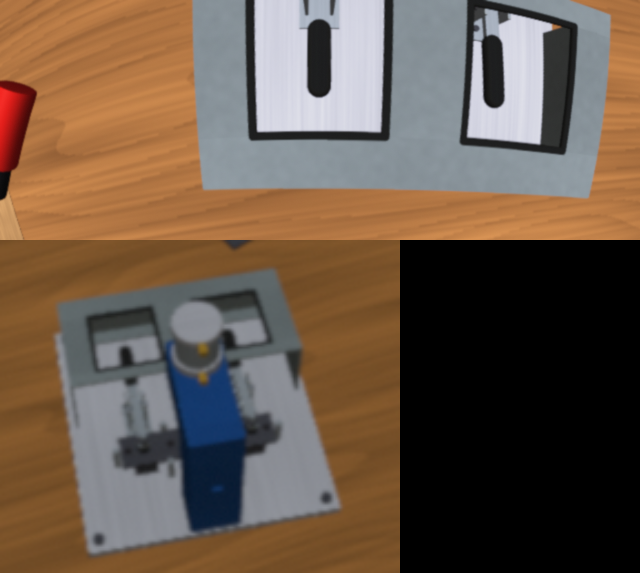

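The wrist view shows both handles down, left at (319,60) and right at (492,72). The scene view has the plate still in its nest at (200,445) under both arms. The hand is clear, so I'm handing in.

```bash
python3 -c "
from h import *
print(ctrl.finish_job())"
```

```text
the job is handed in; nothing more can be done
None
```

I pressed both clamp handles down to their hard stops, left the plate in its nest, withdrew the hand clear of the guard, and handed the job in at about 10 s of the 42 s allowed; no verdict came back.

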